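# Shut the steriliser drawer and start it touch-free

### The arm

A 6-joint arm with a two-finger parallel gripper is mounted at the origin on the work surface. World frame = base frame: x ahead of the robot, y to its left, z up, the work surface at z = 0. Lengths are in m, angles in rad, forces in N, time in s.
With the tool pointing down it reaches from about 0.25 to 0.8 m from the base axis. Payload 8.5 kg.
Tool frame: the origin (TCP) lies at the centre of the arm's flange, where the gripper is bolted on; the fingertips stand 173 mm ahead of it and the grasp point (between the pads) lies 155 mm ahead of it; z points along the fingers, x is the direction in which the jaws open and shut, and the axes are right-handed (so a half turn about z gives the same grasp; the last joint's range is limited). The gripper opens to 85 mm and grips with 20 to 120 N. Pads are 22 mm wide; open, the fingers measure 114 mm over their backs; the gripper's body (76 mm by 85 mm) begins 54 mm behind the grasp point. The pads swing forward as they close: fully open they stand 13 mm farther back than shut.
Start: joints at [1.277, 0.238, -0.013, 1.319, 0, 1.571], TCP at [0.152, 0.502, 0.405] pointing down, gripper open.
Joint ranges: [-2.66, 2.66], [-1.03, 1.9], [-1.14, 1.46], [-1.82, 2.27], [-1.45, 1.34], [-3.14, 3.14]. Speed limits (rad/s): [2.22, 2.22, 2.79, 3.14, 3.14, 3.14].

### API

Orientations are given as [roll, pitch, yaw] about the fixed x, y, z axes, in that order (R = Rz(yaw) Ry(pitch) Rx(roll)).
In Python, from plant import env gives the robot as it stands.
- The arm moves only by the shell command python3 -m inch 'ROWS' [FORCE]. ROWS is a JSON object of lists of equal length, an entry for each row: "claw": the opening, from -1 (shut) to 1 (fully open), so that 0 is half open; "translation": the shift along the tool's x, y, z in mm, a list of three; "rot": the turn, a rotation vector about the tool's x, y, z in rad, a list of three. A call has exactly 8 rows; each row shifts and turns the commanded pose from where the row before left it, along the tool's axes as they then stand; what a row does not reach is not made up. A row lasts 1/12 s, in which the tool goes at most 41.7 mm and 7.16 degrees, less where a joint would pass 70% of its speed; a pose out of reach is approached as far as the arm can. A call is refused whole if a number of a shift passes 41.7 or a number of a turn 0.125, either way. A call with a gripper value outside its range is refused whole. The fingers move at their own pace and stop on an object; FORCE is the grip in N (left out, the last holds). Time passes only in rows, so rows that do not move let the fingers close, or fill a call up. It gives the time, the measured TCP pose, the force and the opening at its end, in the units of the state.
- env.observe(): the state, without advancing time (a new reading comes with each control period).
- env.camera(name): name is "side" or "top" or "wrist"; returns the picture (384x512x3 uint8, blue, green, red); there is no depth.
- env.calibration(name): a dict with "intrinsics" (3x3 intrinsics, pixels), "k1" (the pictures are not rectified: a ray, as slopes to the right and down, at radius r is drawn at 1 + k1 r^2 times it, then the intrinsics apply), "origin" and "rotation" of the camera in the world; the wrist camera has in their place "hand_eye" (4x4, takes a point from camera to tool coordinates, whose origin is the TCP and whose axes are the tool frame's). Camera axes: x right, y down, z forward; pixel columns grow to the right and rows downward; lengths in m; the calibration is good to about 2 mm. A picture is of the moment at which its call begins: read the wrist's pose just before it. calibration takes no time and is no camera call.
- env.hand_in(): hands the job in, once; it reports no verdict.
The state is a dict: "clock": time; "qpos": joint angles; "joint_vel": joint speeds; "joint_efforts": joint torques, N m; "position": TCP position; "eef_rot": TCP orientation; "force": force on the tool from outside, world axes, zero at the start; "moment": the same for the moment, N m; "gripper_width": opening from 0.0 (shut) to 1.0 (fully open).
Only numpy, scipy, OpenCV 4.12 (cv2) and the standard library are available. Lean on these libraries where they do the work, as an engineer would, in place of code of your own. Each camera call takes 0.05 s, during which the arm holds its last target.

### The job

Push the drawer of the white countertop steriliser fully shut with your fingertips, then start it touch-free: point straight down at the green sensor eye on its top, fingertips 2 to 5 cm above the middle of the eye, and stay there for at least two seconds, then take the hand right away (20 cm or more). Touch none of the three eyes, do not point at the red or the blue one, and leave the mug, the jar and the shaker as they stand.

Things in the scene. Friction and masses are not known exactly. Their poses are not given: they have to be found in the camera images.
- drawer (a joint): how far the steriliser's drawer is open, in m: 0 is fully shut (a hard stop), up to 0.11 open. It slides with about 2.5 N of friction plus a little damping, and stays where it is left.
- drawer_face (a point): middle of the drawer's front face (aluminium panel 336 mm wide, from 17 to 103 mm above the worktop, no handle); this point lies 75 mm above the worktop. x points into the steriliser, the way the drawer shuts; y runs along the panel, z up. It moves with the drawer. The case behind is a fixed white box, 280 mm deep, 340 mm wide, 110 mm high; the closed panel stands 12 mm proud of it.
- green_eye (a point): the green sensor eye (start): a fixed flat black puck, 50 mm across, with a green disc 40 mm across on it, standing on top of the steriliser. This point is the centre of the disc's upper face, 122 mm above the worktop; z is up. The three eyes stand in a row across the width of the steriliser's top, roughly 90 mm apart, in any order, about 80 mm behind the closed drawer face.
- red_eye (a point): the red sensor eye (stop, not to be used): a fixed flat black puck, 50 mm across, with a red disc 40 mm across on it, standing on top of the steriliser. This point is the centre of the disc's upper face, 122 mm above the worktop; z is up. The three eyes stand in a row across the width of the steriliser's top, roughly 90 mm apart, in any order, about 80 mm behind the closed drawer face.
- blue_eye (a point): the blue sensor eye (child lock, not to be used): a fixed flat black puck, 50 mm across, with a blue disc 40 mm across on it, standing on top of the steriliser. This point is the centre of the disc's upper face, 122 mm above the worktop; z is up. The three eyes stand in a row across the width of the steriliser's top, roughly 90 mm apart, in any order, about 80 mm behind the closed drawer face.
- mug: blue mug with a handle, 80 mm across, 95 mm high, loose on the worktop beside the steriliser; origin at the centre of its underside. Bystander.
- jar: glass jar with a red lid, 66 mm across, 110 mm high, loose on the worktop beside the steriliser; origin at the centre of its underside. Bystander.
- shaker: wooden shaker, 44 mm across, 82 mm high, loose on top of the steriliser behind the eyes (its top is 192 mm above the worktop); origin at the centre of its underside. Bystander.
- eye_green: the puck that carries the green eye, 12 mm thick; origin at the centre of its underside, on the steriliser's top
- eye_red: the puck that carries the red eye, 12 mm thick; origin at the centre of its underside, on the steriliser's top
- eye_blue: the puck that carries the blue eye, 12 mm thick; origin at the centre of its underside, on the steriliser's top

How it is judged:
On the way, in this order (a step that is already met when the one before it is completed fails the run):
1. the drawer is pushed fully shut (value of joint drawer below 0.004 m), for 0.2 s.
2. the fingertips dwell just above the green eye (horizontal distance between the grasp point and green_eye below 0.02 m and z of the grasp point in the frame of green_eye between 0.025 and 0.085 m and value of joint drawer below 0.004 m), for 1.8 s.
At the end, for the whole second after the job is handed in: Drawer shut (within 4 mm), hand at least 15 cm from the green eye; mug, jar and shaker upright, at rest, within 15 mm of their starts. Before, with the drawer shut, the point between the fingertips stayed 1.8 s within 20 mm of the green eye's axis, up to 6 cm above (value of joint drawer below 0.004 m and distance between the grasp point and green_eye above 0.15 m and distance of each of mug, jar, shaker from where it was at the start of the episode below 0.015 m and angle between each of mug, jar, shaker's own z axis and vertical below 0.1 rad and linear speed of each of mug, jar, shaker below 0.02 m/s); the robot touches nothing.
It fails at once if a sensor eye is touched (contact force between any of eye_green, eye_red, eye_blue and anything else above 0.3 N).
It fails at once if the hand points at the red or the blue eye (within 30 mm of its axis, tips less than about 6 cm above it) ((horizontal distance between the grasp point and red_eye below 0.03 m and z of the grasp point in the frame of red_eye below 0.085 m) or (horizontal distance between the grasp point and blue_eye below 0.03 m and z of the grasp point in the frame of blue_eye below 0.085 m)).
It fails at once if the blue mug is shifted, lifted or tipped (distance of mug from where it was at the start of the episode above 0.02 m or angle between mug's own z axis and vertical above 0.25 rad).
It fails at once if the glass jar is shifted, lifted or tipped (distance of jar from where it was at the start of the episode above 0.02 m or angle between jar's own z axis and vertical above 0.25 rad).
It fails at once if the wooden shaker is shifted, lifted or tipped (distance of shaker from where it was at the start of the episode above 0.02 m or angle between shaker's own z axis and vertical above 0.25 rad).
It also fails if it takes over 48 s, if anything falls off the work surface, if the arm or the gripper's body presses on something with over 40 N, if the wrist force passes 120 N, or if a joint passes its speed limit or range.

## Working session

There is one attempt and no reset: what is moved stays moved. The work goes in short steps, Python scripts to look and compute and a shell command to move; the robot and the scene stay as the last step left them, time stands still between calls to the robot, and variables do not carry over. Pictures are saved under pics/ and viewed, and the job is handed in when it is done.

```bash
ls; mkdir -p pics; python3 - <<'E'
from plant import env
import cv2
s=env.observe();print(s)
for n in("top","side","wrist"):
    cv2.imwrite(f"pics/{n}0.png",env.camera(n)); c=env.calibration(n);print(n,c)
E
```

```text
pics
{'clock': 0.0, 'qpos': array([ 1.27701709e+00,  2.38789749e-01, -1.42333291e-02,  1.31919010e+00,
       -2.84735273e-05,  1.57077795e+00]), 'joint_vel': array([-0.00011402, -0.00136889, -0.00151071,  0.00061062,  0.00158169,
        0.00125354]), 'joint_efforts': array([-5.67617353e-04, -5.38776004e+01,  3.46434581e+01,  1.87823712e-02,
        6.15191038e-05,  1.69882907e-05]), 'position': array([0.15198395, 0.50235797, 0.40408089]), 'eef_rot': array([3.14156421e+00, 1.41685412e-03, 1.27703547e+00]), 'force': array([-0.34758081, -0.14909088, -0.2447254 ]), 'moment': array([-0.0259848 , -0.02684798, -0.02733895]), 'gripper_width': 0.9979712328547996}
top {'intrinsics': array([[346.44738331,   0.        , 256.13125496],
       [  0.        , 346.44738331, 190.44601209],
       [  0.        ,   0.        ,   1.        ]]), 'k1': -0.0410338675053212, 'origin': array([0.53420344, 0.0181501 , 0.88495006]), 'rotation': array([-2.98353787,  0.04104391, -1.57198334])}
side {'intrinsics': array([[441.28506042,   0.        , 249.57362159],
       [  0.        , 441.28506042, 190.06608683],
       [  0.        ,   0.        ,   1.        ]]), 'k1': -0.16454975144173326, 'origin': array([0.47501554, 0.81720119, 0.83778691]), 'rotation': array([-2.30174158,  0.01572236, -2.93425993])}
wrist {'intrinsics': array([[293.52192909,   0.        , 255.57259925],
       [  0.        , 293.52192909, 194.28053087],
       [  0.        ,   0.        ,   1.        ]]), 'k1': 0.01037863486244979, 'hand_eye': array([[ 9.99999946e-01, -2.22990390e-04,  2.42256486e-04,
         3.50895739e-04],
       [ 1.38097318e-04,  9.51963825e-01,  3.06210477e-01,
        -7.97039391e-02],
       [-2.98901405e-04, -3.06210427e-01,  9.51963804e-01,
         3.14667457e-02],
       [ 0.00000000e+00,  0.00000000e+00,  0.00000000e+00,
         1.00000000e+00]])}
```

View pics/top0.png

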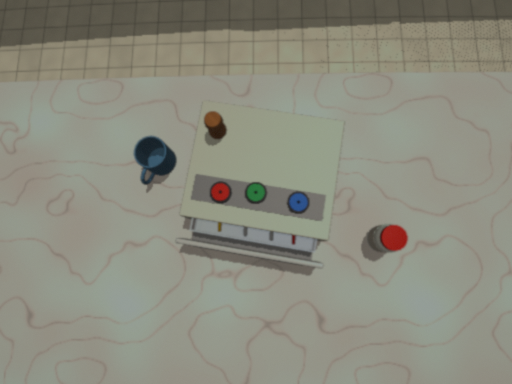

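View pics/side0.png

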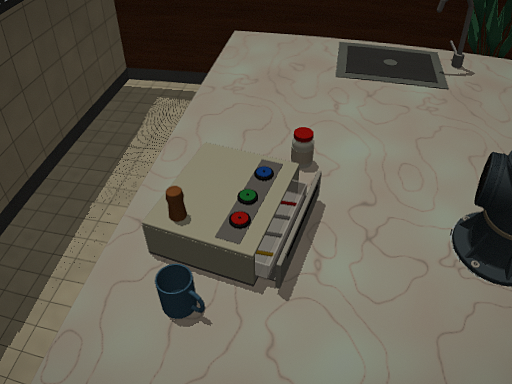

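View pics/wrist0.png

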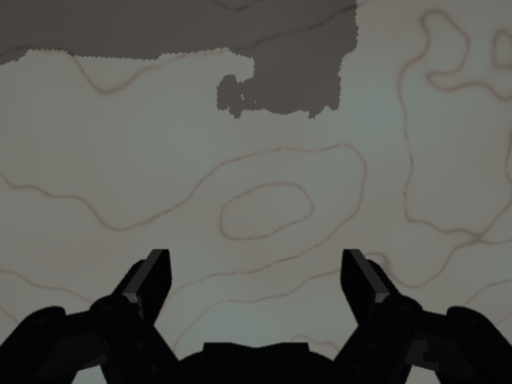

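The top view shows the steriliser facing the robot, turned slightly. The red eye is near (221,192), green (256,192) and blue (299,202). The drawer panel's top edge runs from about (177,240) to (322,264). The mug is at (155,157), the jar at (393,238) and the shaker at (215,125). Next I'll measure these.

```bash
cat > h.py <<'E'
import numpy as np,cv2
from scipy.spatial.transform import Rotation as R
from plant import env
def ray(n,uv):
    c=env.calibration(n);K=np.array(c["intrinsics"])
    d=((np.array(uv,float)-K[:2,2])/[K[0,0],K[1,1]])
    u=d.copy()
    for _ in range(20): u=d/(1+c["k1"]*(u@u))
    if n=="wrist":
        s=env.observe();T=c["hand_eye"];Rt=R.from_euler('xyz',s["eef_rot"]).as_matrix()
        return s["position"]+Rt@T[:3,3], Rt@T[:3,:3]@[*u,1]
    return np.array(c["origin"]),R.from_euler('xyz',c["rotation"]).as_matrix()@[*u,1]
def plane(n,uv,z):
    o,d=ray(n,uv);return o+d*(z-o[2])/d[2]
def blobs(im,lo,hi,mn=40):
    h=cv2.cvtColor(im,cv2.COLOR_BGR2HSV);m=cv2.inRange(h,np.array(lo),np.array(hi))
    k,l,s,c=cv2.connectedComponentsWithStats(m)
    return [(c[i].round(1),s[i].tolist()) for i in range(1,k) if s[i,4]>mn]
COL=dict(red=[(0,150,70),(8,255,255)],green=[(50,120,50),(85,255,255)],blue=[(100,150,90),(125,255,255)])
E
python3 - <<'E'
from h import *
for n in("top","side"):
    im=cv2.imread(f"pics/{n}0.png")
    for k,(lo,hi) in COL.items():
        for c,s in blobs(im,lo,hi): print(n,k,c,s,plane(n,c,.122).round(4))
t=cv2.imread("pics/top0.png")[90:290,120:420];cv2.imwrite("pics/t1.png",cv2.resize(t,(800,533),interpolation=cv2.INTER_CUBIC))
t=cv2.imread("pics/side0.png")[120:330,140:340];cv2.imwrite("pics/s1.png",cv2.resize(t,(570,598),interpolation=cv2.INTER_CUBIC))
E
```

```text
top red [219.8 191.5] [211, 183, 18, 18, 260] [0.6542 0.1308 0.122 ]
top red [393.4 237.4] [381, 225, 26, 25, 514] [ 0.5507 -0.248   0.122 ]
top green [255.2 192. ] [247, 184, 18, 17, 246] [0.6525 0.0514 0.122 ]
top blue [298.  201.9] [290, 194, 17, 17, 232] [ 0.6296 -0.0433  0.122 ]
side red [303.1 132.5] [294, 127, 19, 12, 176] [ 0.5511 -0.2313  0.122 ]
side red [239.2 217.5] [231, 212, 17, 12, 166] [0.6543 0.1342 0.122 ]
side green [490.6  16.5] [487, 0, 9, 30, 60] [-0.2693 -1.4671  0.122 ]
side green [474.7  24.1] [472, 10, 7, 29, 96] [-0.1519 -1.3106  0.122 ]
side green [247.1 194.6] [239, 189, 17, 12, 144] [0.6529 0.0553 0.122 ]
side blue [263.5 171.2] [256, 167, 15, 9, 91] [ 0.6303 -0.0391  0.122 ]
```

View pics/t1.png

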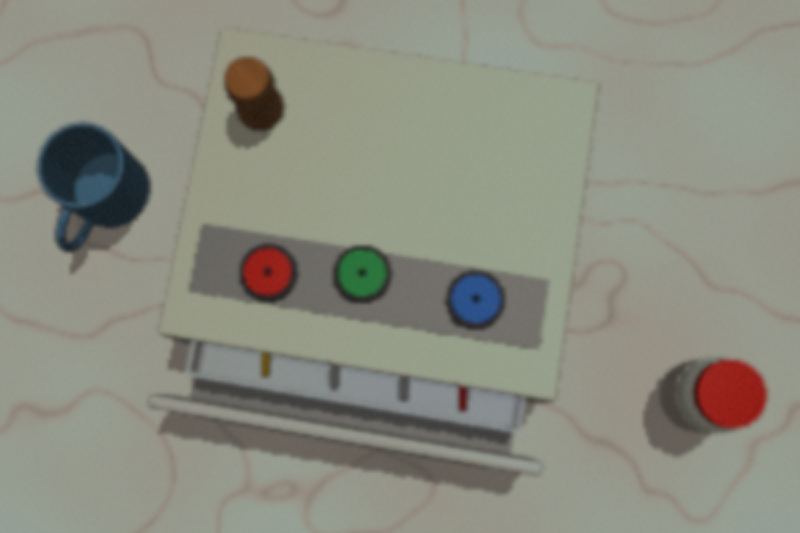

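View pics/s1.png

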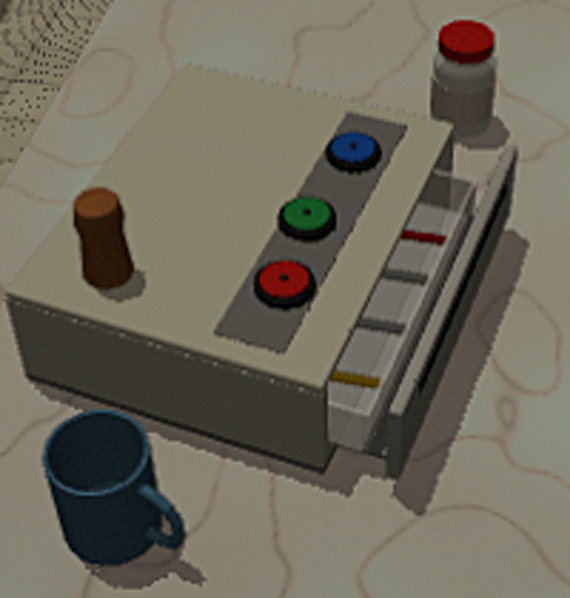

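```bash
python3 - <<'E'
from h import *
P={}
for k,uv,z in[("cfl",(160,333),.11),("cfr",(553,400),.11),("cbl",(222,30),.11),("cbr",(598,85),.11),("pfl",(150,406),.103),("pfr",(541,473),.103),("mugtop",(81,165),.095),("jartop",(730,394),.11),("shaktop",(249,79),.192)]:
    P[k]=plane("top",(120+uv[0]/2.667,90+uv[1]/2.667),z);print(k,P[k].round(4))
for a,b in("cfl cfr","cbl cbr","pfl pfr","cfl cbl","cfr cbr"),:pass
for ab in("cfl cfr","cbl cbr","pfl pfr","cfl cbl","cfr cbr"):
    a,b=ab.split();d=P[b]-P[a];print(ab,np.hypot(*d[:2]),np.degrees(np.arctan2(d[1],d[0])))
E
```

```text
cfl [0.6031 0.2227 0.11  ]
cfr [ 0.5461 -0.1071  0.11  ]
cbl [0.8746 0.176  0.11  ]
cbr [ 0.8178 -0.1554  0.11  ]
pfl [0.5417 0.2311 0.103 ]
pfr [ 0.4865 -0.0966  0.103 ]
mugtop [0.7557 0.3038 0.095 ]
jartop [ 0.5502 -0.2528  0.11  ]
shaktop [0.7969 0.1367 0.192 ]Traceback (most recent call last):
  File "<stdin>", line 5, in <module>
ValueError: too many values to unpack (expected 2)
```

Measurements:
- **Green eye:** about (0.6527, 0.053), with the two views agreeing to 4 mm.
- **Case:** yaw -9.75°. It measures 335 mm wide against 340 mm given.
- **Drawer:** about 49 mm open, with the face middle at (0.514, 0.067).

Next I turn the tool to yaw 1.40, so tool y points along the shutting direction, close the fingers and go in front of the face.

```bash
python3 -m inch '{"claw":[-1,-1,-1,-1,-1,-1,-1,-1],"translation":[[0,0,0],[0,0,0],[-23,22,0],[-23,22,0],[-23,22,0],[-23,22,0],[-23,22,0],[-23,22,0]],"rot":[[0,0,-0.062],[0,0,-0.062],[0,0,0],[0,0,0],[0,0,0],[0,0,0],[0,0,0],[0,0,0]]}' 40
python3 -m inch '{"claw":[-1,-1,-1,-1,-1,-1,-1,-1],"translation":[[-23,22,0],[-23,22,0],[-23,22,0],[-23,22,0],[-23,22,0],[-23,22,0],[-23,22,0],[-23,22,0]],"rot":[[0,0,0],[0,0,0],[0,0,0],[0,0,0],[0,0,0],[0,0,0],[0,0,0],[0,0,0]]}'
python3 - <<'E'
from h import *
s=env.observe();print(s["position"],s["eef_rot"],s["gripper_width"],s["force"])
n=np.array([.9856,-.1694]);t=np.array([.1694,.9856]);d=np.array([.514,.067])-s["position"][:2]
print("to face: tool x",d@t*1e3,"tool y",d@n*1e3)
cv2.imwrite("pics/top1.png",env.camera("top"))
E
```

```text
clock: 0.82
position: [0.2592, 0.3428, 0.4046]
eef_rot: [-3.142, 0.0, 1.401]
force: [1.1, 1.1, -0.4]
gripper_width: -0.003
clock: 1.48
position: [0.4017, 0.1315, 0.4047]
eef_rot: [3.142, 0.0, 1.401]
force: [-0.6, 0.9, -0.4]
gripper_width: 0.001
[0.40166069 0.13152986 0.40470032] [3.14158779e+00 1.52301686e-05 1.40102475e+00] 0.0008450273682864 [-0.63886402  0.90099187 -0.38795123]
to face: tool x -44.57035371690611 tool y 121.65298000000078
```

View pics/top1.png

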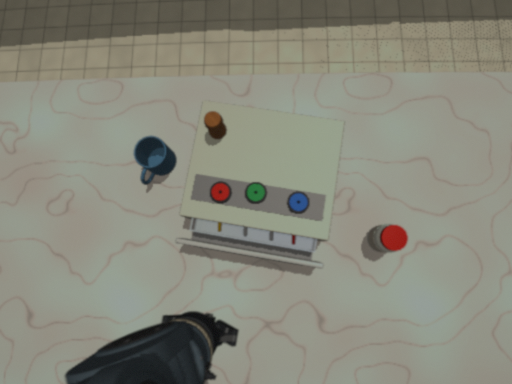

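The hand sits in front of the drawer, clear of everything. I'll shift sideways and descend to fingertip height 0.07, still about 6 cm short of the face.

```bash
python3 -m inch '{"claw":[-1,-1,-1,-1,-1,-1,-1,-1],"translation":[[-11,15,10],[-11,15,20],[-11,15,25],[-11,15,25],[0,0,25],[0,0,25],[0,0,20],[0,0,11]],"rot":[[0,0,0],[0,0,0],[0,0,0],[0,0,0],[0,0,0],[0,0,0],[0,0,0],[0,0,0]]}'
python3 - <<'E'
from h import *
s=env.observe();print(s["position"],s["eef_rot"],s["force"])
cv2.imwrite("pics/w1.png",env.camera("wrist"));cv2.imwrite("pics/s2.png",env.camera("side"))
E
```

```text
clock: 2.2
position: [0.452, 0.0792, 0.2412]
eef_rot: [-3.138, 0.001, 1.401]
force: [-1.1, -0.2, 0.6]
gripper_width: 0.001
[0.45197745 0.07922989 0.24124584] [-3.13836402e+00  1.22252804e-03  1.40054807e+00] [-1.06757403 -0.17212264  0.56573337]
```

View pics/w1.png

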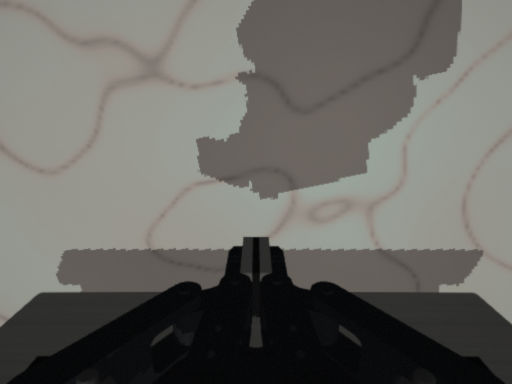

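View pics/s2.png

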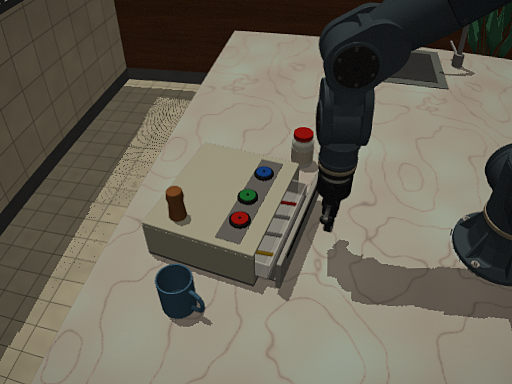

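The panel lies level across the wrist picture behind the fingertips, so the yaw is right. In the side view the tips are just in front of the face and clear of it. Now I'll push, gently.

```bash
python3 -m inch '{"claw":[-1,-1,-1,-1,-1,-1,-1,-1],"translation":[[0,10,0],[0,10,0],[0,8,0],[0,6,0],[0,6,0],[0,6,0],[0,6,0],[0,6,0]],"rot":[[0,0,0],[0,0,0],[0,0,0],[0,0,0],[0,0,0],[0,0,0],[0,0,0],[0,0,0]]}'
python3 -m inch '{"claw":[-1,-1,-1,-1,-1,-1,-1,-1],"translation":[[0,4,0],[0,4,0],[0,4,0],[0,4,0],[0,4,0],[0,4,0],[0,0,0],[0,0,0]],"rot":[[0,0,0],[0,0,0],[0,0,0],[0,0,0],[0,0,0],[0,0,0],[0,0,0],[0,0,0]]}'
python3 - <<'E'
from h import *
s=env.observe();print(s["position"],s["eef_rot"],s["force"])
cv2.imwrite("pics/top2.png",env.camera("top")[90:290,120:420].repeat(2,0).repeat(2,1))
E
```

```text
clock: 2.97
position: [0.5102, 0.0696, 0.2437]
eef_rot: [-3.14, 0.0, 1.401]
force: [-3.4, 0.9, 1.5]
gripper_width: 0.001
clock: 3.63
position: [0.5343, 0.0657, 0.2437]
eef_rot: [3.141, -0.0, 1.401]
force: [0.1, -0.8, -0.5]
gripper_width: 0.0
[0.53427191 0.06566775 0.24373574] [ 3.14061321e+00 -1.33743025e-04  1.40086178e+00] [ 0.11077292 -0.7729186  -0.51146916]
```

View pics/top2.png

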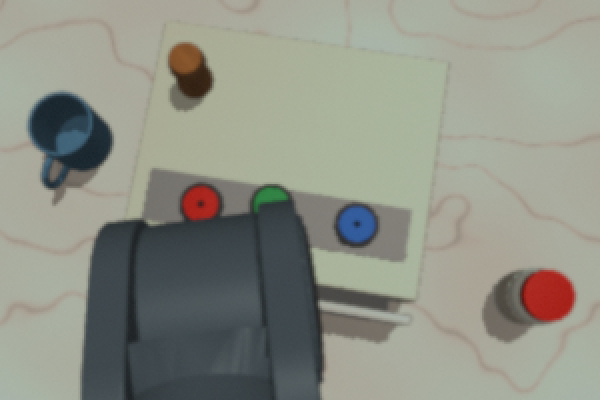

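The gap between panel and case has shrunk to about 20 mm. The panel's right end is at (410,320) in the zoom. I'll keep pushing slowly to the stop.

```bash
python3 -m inch '{"claw":[-1,-1,-1,-1,-1,-1,-1,-1],"translation":[[0,3,0],[0,3,0],[0,3,0],[0,3,0],[0,2,0],[0,1,0],[0,1,0],[0,1,0]],"rot":[[0,0,0],[0,0,0],[0,0,0],[0,0,0],[0,0,0],[0,0,0],[0,0,0],[0,0,0]]}'
python3 -m inch '{"claw":[-1,-1,-1,-1,-1,-1,-1,-1],"translation":[[0,0.5,0],[0,0.5,0],[0,0.5,0],[0,0.5,0],[0,0.5,0],[0,0.5,0],[0,0,0],[0,0,0]],"rot":[[0,0,0],[0,0,0],[0,0,0],[0,0,0],[0,0,0],[0,0,0],[0,0,0],[0,0,0]]}'
```

```text
clock: 4.35
position: [0.5504, 0.0628, 0.2437]
eef_rot: [-3.141, -0.0, 1.401]
force: [-8.4, 1.3, 5.8]
gripper_width: 0.002
clock: 5.02
position: [0.5512, 0.0626, 0.2436]
eef_rot: [-3.136, -0.0, 1.402]
force: [-15.5, 3.8, 11.5]
gripper_width: -0.002
```

The tool advanced 0.9 mm of the 3 mm commanded while the force held at 16 N against 2.5 N of friction, so this is the hard stop. I'll back off and look.

```bash
python3 -m inch '{"claw":[-1,-1,-1,-1,-1,-1,-1,-1],"translation":[[0,-3,0],[0,-5,0],[0,-10,0],[0,-15,0],[0,-17,0],[0,-10,-5],[0,-10,-20],[0,-10,-30]],"rot":[[0,0,0],[0,0,0],[0,0,0],[0,0,0],[0,0,0],[0,0,0],[0,0,0],[0,0,0]]}'
python3 -m inch '{"claw":[-1,-1,-1,-1,-1,-1,-1,-1],"translation":[[0,-20,-30],[0,-20,-30],[0,-20,-30],[0,0,-15],[0,0,0],[0,0,0],[0,0,0],[0,0,0]],"rot":[[0,0,0],[0,0,0],[0,0,0],[0,0,0],[0,0,0],[0,0,0],[0,0,0],[0,0,0]]}'
python3 - <<'E'
from h import *
s=env.observe();print(s["position"],s["eef_rot"],s["force"])
im=env.camera("wrist");cv2.imwrite("pics/w3.png",im)
for k,(lo,hi) in COL.items():
    for c,q in blobs(im,lo,hi): print(k,c,q,plane("wrist",c,.122).round(4))
cv2.imwrite("pics/top3.png",cv2.resize(env.camera("top")[90:290,120:420],(800,533),interpolation=cv2.INTER_CUBIC))
E
```

```text
clock: 5.68
position: [0.4729, 0.0758, 0.2977]
eef_rot: [-3.138, 0.001, 1.401]
force: [0.7, 0.5, -0.1]
gripper_width: -0.002
clock: 6.35
position: [0.4154, 0.0859, 0.4026]
eef_rot: [-3.14, 0.001, 1.401]
force: [-0.3, -0.6, -0.1]
gripper_width: 0.001
[0.41540139 0.08586747 0.40259872] [-3.14001998e+00  7.83872389e-04  1.40078820e+00] [-0.2662323  -0.62805125 -0.13932115]
red [  1.4 355.3] [0, 346, 5, 19, 63] [ 0.5474 -0.2118  0.122 ]
```

View pics/top3.png

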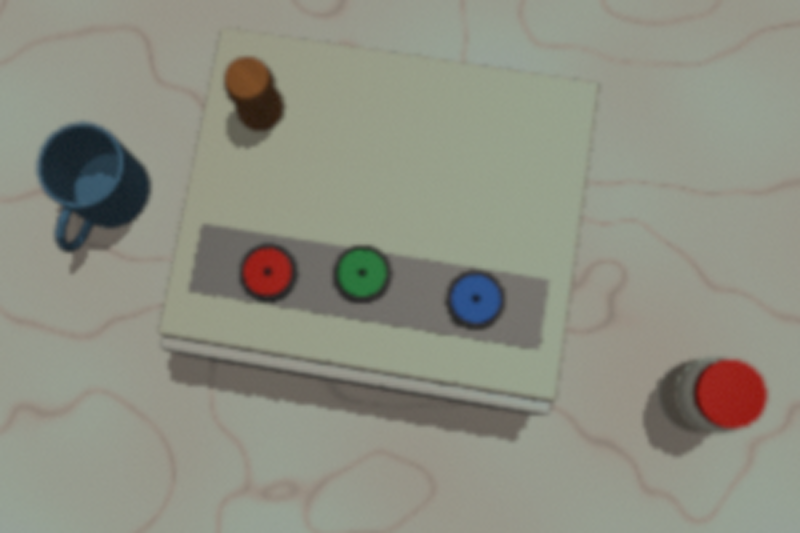

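View pics/w3.png

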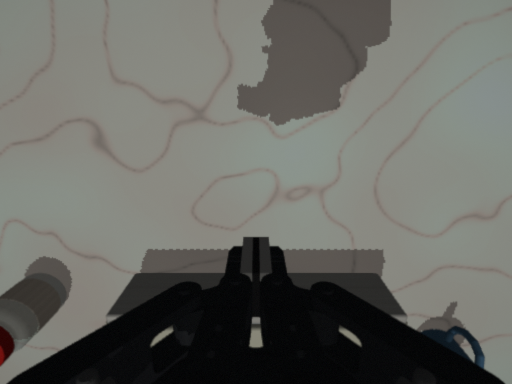

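The drawer is shut: the panel strip is about 11 mm wide at the case front, matching 12 mm proud. Mug, jar and shaker haven't moved. I'll travel at height to above green (241 mm along y, 8.5 mm along x), then check before descending.

```bash
python3 -m inch '{"claw":[-1,-1,-1,-1,-1,-1,-1,-1],"translation":[[1.5,15,0],[1,30,0],[1,38,0],[1,40,0],[1,40,0],[1,38,0],[1,25,0],[1,15,0]],"rot":[[0,0,0],[0,0,0],[0,0,0],[0,0,0],[0,0,0],[0,0,0],[0,0,0],[0,0,0]]}'
python3 - <<'E'
from h import *
s=env.observe();print(s["position"],s["eef_rot"],s["force"])
n=np.array([.9856,-.1694]);t=np.array([.1694,.9856]);d=np.array([.654,.0535])-s["position"][:2]
print("tool x",d@t*1e3,"tool y",d@n*1e3)
cv2.imwrite("pics/s4.png",cv2.resize(env.camera("side")[100:300,140:380],None,fx=2.5,fy=2.5))
E
```

```text
clock: 7.12
position: [0.6573, 0.0528, 0.4011]
eef_rot: [-3.14, 0.001, 1.4]
force: [-0.1, 0.2, 1.1]
gripper_width: -0.002
[0.65732898 0.05281176 0.40113802] [-3.13959808e+00  7.76976173e-04  1.39996085e+00] [-0.14016006  0.19935268  1.0879377 ]
tool x 0.11440049517397208 tool y -3.397634137673027
```

View pics/s4.png

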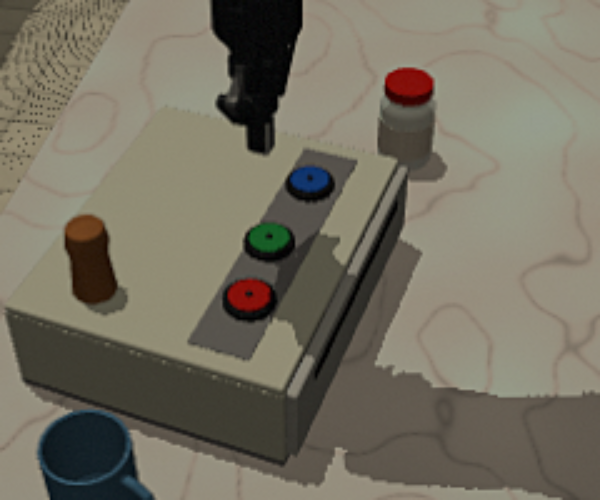

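The side view shows the tips above the green eye, with a small offset (-3 mm in y) to correct. I'll descend 72 mm.

```bash
python3 -m inch '{"claw":[-1,-1,-1,-1,-1,-1,-1,-1],"translation":[[0,-3,5],[0,0,10],[0,0,15],[0,0,15],[0,0,12],[0,0,8],[0,0,5],[0,0,2]],"rot":[[0,0,0],[0,0,0],[0,0,0],[0,0,0],[0,0,0],[0,0,0],[0,0,0],[0,0,0]]}'
python3 - <<'E'
from h import *
s=env.observe();print(s["position"],s["eef_rot"],s["force"])
p=s["position"]-[0,0,.173]
c=env.calibration("side");Rm=R.from_euler('xyz',c["rotation"]).as_matrix()
for q in(p,[.654,.0535,.122]):
    u=Rm.T@(q-c["origin"]);u=u[:2]/u[2];u=u*(1+c["k1"]*(u@u));px=u*c["intrinsics"][0,0]+c["intrinsics"][:2,2];print((px-[140,100])*2.5)
cv2.imwrite("pics/s5.png",cv2.resize(env.camera("side")[100:300,140:380],None,fx=2.5,fy=2.5))
E
```

```text
clock: 7.83
position: [0.6506, 0.0543, 0.3309]
eef_rot: [-3.14, 0.0, 1.401]
force: [0.2, 0.3, -0.6]
gripper_width: 0.005
[0.65061583 0.05425837 0.33094577] [-3.14040323e+00  3.78726242e-04  1.40124777e+00] [ 0.19247473  0.31385697 -0.56054995]
[269.57420919 207.86146594]
[266.98621925 235.11272405]
```

View pics/s5.png

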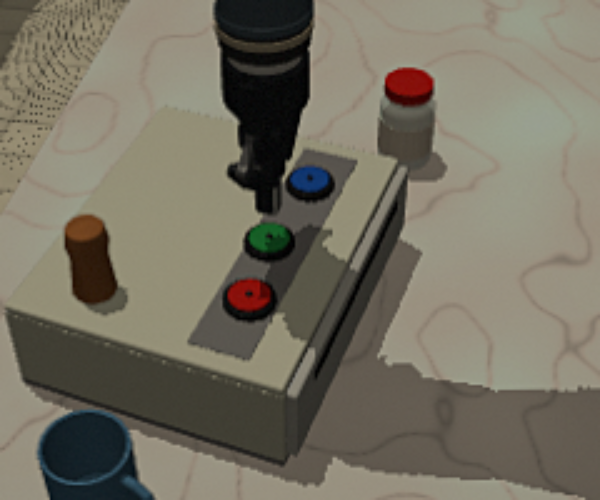

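The tips appear at (267,212), right above the green disc at (269,239). The predicted spacing is 27 px and the observed spacing is 27 px. I'll nudge 3 mm and dwell about 3.3 s.

```bash
python3 -m inch '{"claw":[-1,-1,-1,-1,-1,-1,-1,-1],"translation":[[0,2,0],[0,1,0],[0,0,0],[0,0,0],[0,0,0],[0,0,0],[0,0,0],[0,0,0]],"rot":[[0,0,0],[0,0,0],[0,0,0],[0,0,0],[0,0,0],[0,0,0],[0,0,0],[0,0,0]]}'
python3 -m inch '{"claw":[-1,-1,-1,-1,-1,-1,-1,-1],"translation":[[0,0,0],[0,0,0],[0,0,0],[0,0,0],[0,0,0],[0,0,0],[0,0,0],[0,0,0]],"rot":[[0,0,0],[0,0,0],[0,0,0],[0,0,0],[0,0,0],[0,0,0],[0,0,0],[0,0,0]]}'
python3 -m inch '{"claw":[-1,-1,-1,-1,-1,-1,-1,-1],"translation":[[0,0,0],[0,0,0],[0,0,0],[0,0,0],[0,0,0],[0,0,0],[0,0,0],[0,0,0]],"rot":[[0,0,0],[0,0,0],[0,0,0],[0,0,0],[0,0,0],[0,0,0],[0,0,0],[0,0,0]]}'
python3 -m inch '{"claw":[-1,-1,-1,-1,-1,-1,-1,-1],"translation":[[0,0,0],[0,0,0],[0,0,0],[0,0,0],[0,0,0],[0,0,0],[0,0,0],[0,0,0]],"rot":[[0,0,0],[0,0,0],[0,0,0],[0,0,0],[0,0,0],[0,0,0],[0,0,0],[0,0,0]]}'
python3 -m inch '{"claw":[-1,-1,-1,-1,-1,-1,-1,-1],"translation":[[0,0,0],[0,0,0],[0,0,0],[0,0,0],[0,0,0],[0,0,0],[0,0,0],[0,0,0]],"rot":[[0,0,0],[0,0,0],[0,0,0],[0,0,0],[0,0,0],[0,0,0],[0,0,0],[0,0,0]]}'
```

```text
clock: 8.55
position: [0.6544, 0.0536, 0.3317]
eef_rot: [-3.142, 0.0, 1.401]
force: [-0.0, 0.6, -0.3]
gripper_width: -0.003
clock: 9.22
position: [0.6544, 0.0536, 0.3317]
eef_rot: [-3.142, 0.0, 1.401]
force: [-0.8, -0.1, -0.7]
gripper_width: -0.002
clock: 9.88
position: [0.6544, 0.0536, 0.3317]
eef_rot: [-3.142, 0.0, 1.401]
force: [-0.5, 0.6, 0.1]
gripper_width: -0.001
clock: 10.55
position: [0.6544, 0.0536, 0.3317]
eef_rot: [3.142, 0.0, 1.401]
force: [-0.5, -0.0, -0.1]
gripper_width: 0.003
clock: 11.22
position: [0.6544, 0.0536, 0.3317]
eef_rot: [3.142, 0.0, 1.401]
force: [-0.5, 1.0, 0.1]
gripper_width: 0.003
```

I held it there for over 3 s. Now up 80 mm, then back toward the robot.

```bash
python3 -m inch '{"claw":[-1,-1,-1,-1,-1,-1,-1,-1],"translation":[[0,0,-10],[0,0,-20],[0,0,-25],[0,0,-25],[0,-15,-5],[0,-25,0],[0,-30,0],[0,-30,0]],"rot":[[0,0,0],[0,0,0],[0,0,0],[0,0,0],[0,0,0],[0,0,0],[0,0,0],[0,0,0]]}'
python3 -m inch '{"claw":[-1,-1,-1,-1,-1,-1,-1,-1],"translation":[[0,-30,0],[0,-30,0],[0,-30,0],[0,-30,0],[0,-20,0],[0,-10,0],[0,0,0],[0,0,0]],"rot":[[0,0,0],[0,0,0],[0,0,0],[0,0,0],[0,0,0],[0,0,0],[0,0,0],[0,0,0]]}'
python3 -m inch '{"claw":[-1,-1,-1,-1,-1,-1,-1,-1],"translation":[[0,0,0],[0,0,0],[0,0,0],[0,0,0],[0,0,0],[0,0,0],[0,0,0],[0,0,0]],"rot":[[0,0,0],[0,0,0],[0,0,0],[0,0,0],[0,0,0],[0,0,0],[0,0,0],[0,0,0]]}'
python3 - <<'E'
from h import *
s=env.observe();print(s["position"],s["force"],"grasp-eye dist",np.linalg.norm(s["position"]-[0,0,.155]-[.654,.0535,.122]))
a=cv2.imread("pics/top0.png");b=env.camera("top")
d=cv2.absdiff(a,b).max(2)
for nm,(x0,y0,x1,y1) in dict(mug=(130,130,180,190),jar=(365,220,412,256),shaker=(200,105,230,142)).items(): print(nm,"max diff",d[y0:y1,x0:x1].max())
cv2.imwrite("pics/top6.png",b)
E
```

```text
clock: 11.88
position: [0.5549, 0.0705, 0.4173]
eef_rot: [3.141, -0.0, 1.401]
force: [0.0, 0.3, 0.6]
gripper_width: 0.002
clock: 12.55
position: [0.4085, 0.096, 0.4175]
eef_rot: [3.14, -0.001, 1.402]
force: [0.0, 0.1, -0.1]
gripper_width: -0.005
clock: 13.22
position: [0.408, 0.0959, 0.4167]
eef_rot: [-3.142, 0.0, 1.401]
force: [-0.2, -0.4, 0.2]
gripper_width: 0.0
[0.40804807 0.09586425 0.4166772 ] [-0.24412146 -0.41343835  0.17069227] grasp-eye dist 0.28600139762647725
mug max diff 7
jar max diff 8
shaker max diff 9
```

View pics/top6.png

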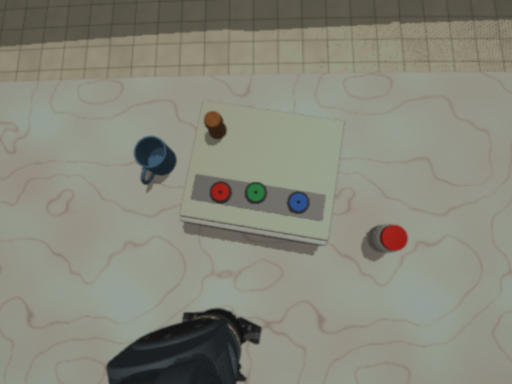

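The drawer is shut, the bystanders are unchanged and the hand is 29 cm from the green eye. I'm handing in.

```bash
python3 -c "
from plant import env
print(env.hand_in())"
```

```text
the job is handed in; nothing more can be done
None
```

I pushed the drawer shut with closed fingertips, pointed at the green eye for about 3 s, then took the hand away and handed the job in at about 13 s. The hand-in gives no verdict, so what follows is my own checks.

- **Drawer:** I pushed until the hand stopped advancing, with a steady 16 N at the wrist. The last top view shows the panel against the case, standing about 11 mm proud (12 mm given).
- **Green eye:** the tips stayed about 37 mm above it (grasp point about 55 mm) and within about 1 mm of where I measured its middle. The wrist force stayed at noise level, about 1 N, so nothing was touched.
- **Hand withdrawn:** the grasp point ended 29 cm from the green eye.
- **Mug, jar and shaker:** the top view shows them unchanged from the start.

Two measurements did not agree exactly. The side and top cameras put the eyes up to 4 mm apart, and I aimed between them. The case measured 335 mm wide instead of 340 mm. Both are small against the 20 mm allowed.

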